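# File the sawn edge of a walnut rail

### The arm

A 7-joint arm with a two-finger parallel gripper is mounted at the origin on the work surface. World frame = base frame: x ahead of the robot, y to its left, z up, the work surface at z = 0. Lengths are in mm, angles in degrees, forces in N, time in s.
With the tool pointing down it reaches from about 400 to 850 mm from the base axis. Payload 10.4 kg.
Tool frame: the origin (TCP) lies midway between the tips of the shut fingers; the grasp point (between the pads) lies 19 mm behind it (arm.hold_point_z is the distance from the TCP to the grasp point, in mm); z points along the fingers, y is the line along which they close (so a half turn about z gives the same grasp; the last joint's range is limited). The gripper opens to 85 mm and grips with 20 to 120 N. Pads are 22 mm wide; open, the fingers measure 114 mm over their backs; the gripper's body (76 mm by 85 mm) begins 54 mm behind the grasp point. The pads swing forward as they close: fully open they stand 13 mm farther back than shut.
Start: joints at [71.242, 19.034, -3.707, 83.658, 1.238, 77.344, -5.071], TCP at [187.585, -596.207, 231.338] pointing down, gripper open.
Joint ranges: [-148.97, 148.97], [-28.65, 121.19], [-84.17, 76.75], [9.2, 138.47], [-72.65, 252.65], [3.7, 117.97], [-149.18, 149.18]. Speed limits (degrees/s): [127.2, 127.2, 159.86, 159.86, 180, 180, 180].

### API

Orientations are given as [roll, pitch, yaw] about the fixed x, y, z axes, in that order (R = Rz(yaw) Ry(pitch) Rx(roll)).
In Python, from rig import read_state, viewer, order, arm gives the robot as it stands.
- The arm moves only by the shell command python3 -m crank 'ROWS' [FORCE]. ROWS is JSON, a list of rows, each an object of numbers: "jaw": the closure, from 0 (fully open) to 1 (shut); "tx", "ty", "tz": the shift along the world's x, y, z in cm; "wx", "wy", "wz": the turn, a rotation vector about the world's x, y, z in degrees. In form: [{"jaw": .., "tx": .., "ty": .., "tz": .., "wx": .., "wy": .., "wz": ..}, ...]. A call has 1 to 5 rows; each row is the pose to reach, as a shift and turn from the pose commanded when the call began; what a row does not reach only later rows make up. A row lasts 1/10 s, in which the tool goes at most 50 mm and 8.59 degrees, less where a joint would pass 70% of its speed; a pose out of reach is approached as far as the arm can. A call with a gripper value outside its range is refused whole. The fingers move at their own pace and stop on an object; FORCE is the grip in N (left out, the last holds). Time passes only in rows, so rows that repeat a pose let the fingers close. It gives the time, the measured TCP pose, the force, the opening and the grip force at its end, in the units of the state.
- read_state(): the state, without advancing time (a new reading comes with each control period).
- viewer.camera(name): name is "scene" or "top"; returns a dict with "frame" (384x512x3 uint8, blue, green, red), "fx", "fy", "cx", "cy" (pixels), "rvec" (rotation vector, rad) and "tvec" (3), from world to camera coordinates, as OpenCV has them. Camera axes: x right, y down, z forward; pixel columns grow to the right and rows downward; lengths in mm; the calibration is good to about 2 mm. A picture is of the moment at which its call begins. There is no depth.
- order.sign_off(): hands the job in; it is judged then, once.
The state is a dict: "time": time; "joint_positions": joint angles; "joint_velocities": joint speeds; "effort": joint torques, N m; "position": TCP position; "eef_rot": TCP orientation; "contact_force": force on the tool from outside, world axes, zero at the start; "ft_torque": the same for the moment, N m; "gripper_width": finger opening in mm; "gripper_force": force on a finger pad.
Only numpy, scipy, OpenCV 4.12 (cv2) and the standard library are available. Lean on these libraries where they do the work, as an engineer would, in place of code of your own. Each camera call takes 0.05 s, during which the arm holds its last target. There are 200 camera calls.

### The job

Take the file with the orange grip and dress the pale sawn top edge of the walnut rail in the cradle with at least two full forward strokes, brass knob leading, pushing straight across the edge towards the cradle's stop from the front of the file to its rear, bearing down lightly. Lift the file clear of the rail for each return, so that the rail is never pulled back off its stop. Then lay the file down flat, without dropping it, on the middle of the cork mat and let go.

Things in the scene. Friction and masses are not known exactly. Their poses are not given: they have to be found in the camera images.
- file_grip (a point): Middle of the ORANGE grip (75 long, 24 wide) of the file, which starts flat on the bench; a BLUE twin lies beside it, in either order. This point is 38 mm above the underside; the grip's top is at 58, the wooden bar below it (24 wide) at 20. Steel blade under it 200 x 30 x 5 mm. 0.3 kg. x: along the file to its front end (brass knob), pointing away from the robot within 20 deg; z up.
- edge (a point): Middle of the walnut rail's pale top face (24 mm in x, 160 in y), 80 mm above the bench when unloaded; fixed to the green-based cradle (180 x 200 mm, turned up to 18 deg). x: stroke direction, from the open near side to the stop, a bar 12 to 42 mm beyond, 50 high; y along the edge. The rail is sprung: it sinks from about 1 N on, 2 mm per N, 10 mm at most; 3 to 6 mm down bears well.
- rail_pull (a joint): How far (m) the rail has been pulled off its stop towards the near side: 0 home, 0.04 at most. It slides easily (0.5 N) and stays where left: pushing the file forward keeps it home, dragging the file back on it pulls it off.
- mat_mid (a point): Middle of the top face of the cork mat, 260 (x) x 140 (y) x 4 mm, fixed on the bench to the robot's right, turned up to 23 deg. The file may lie on it in any direction; lying flat, its grip point is 38 mm above this point.
There are look-alikes about, which are no part of the job. What is shaped like the part that bears file_grip but purple is not meant.

How it is judged:
By the outcome, as a careful person would: the job done as asked, in the order asked, and still so for the second after the job is handed in, with the robot touching nothing.
It also fails if it takes over 58 s, if anything falls off the work surface, if the arm or the gripper's body presses on something with over 40 N, if the wrist force passes 120 N, or if a joint passes its speed limit or range.

## Working session

There is one attempt and no reset: what is moved stays moved. The work goes in short steps, Python scripts to look and compute and a shell command to move; the robot and the scene stay as the last step left them, time stands still between calls to the robot, and variables do not carry over. Pictures are saved under pics/ and viewed, at most 10 in all, crops included, and the job is handed in when it is done.

```bash
ls; mkdir -p pics; python3 - <<'E'
from rig import read_state, viewer, order, arm
import cv2,numpy as np
for n in("scene","top"):
    c=viewer.camera(n); cv2.imwrite(f"pics/{n}0.png",cv2.resize(c["frame"],(800,600),interpolation=cv2.INTER_CUBIC)); print(n,c["fx"],c["fy"],c["cx"],c["cy"],c["rvec"],c["tvec"])
s=read_state();print(s["time"],s["position"],s["eef_rot"],s["contact_force"],s["gripper_width"],arm.hold_point_z)
E
```

```text
pics
scene 412.3996498499674 412.3996498499674 258.2054842605947 193.85735652020944 [ 2.38869602  0.98934854 -0.31218386] [-341.84766538 -184.63697584 1384.41809386]
top 490.41596462632174 490.41596462632174 251.14699795461837 192.07772949963748 [ 2.09135213 -2.14353104  0.1785207 ] [  68.8045656   445.00108565 1497.894781  ]
0.1 [ 187.48743462 -595.88221594  230.6214893 ] [-1.79930374e+02  1.01220268e-03  1.74650303e+01] [-0.03085358  0.26728776 -0.43819219] 85.46195727952718 18.700000000000003
```

View pics/scene0.png

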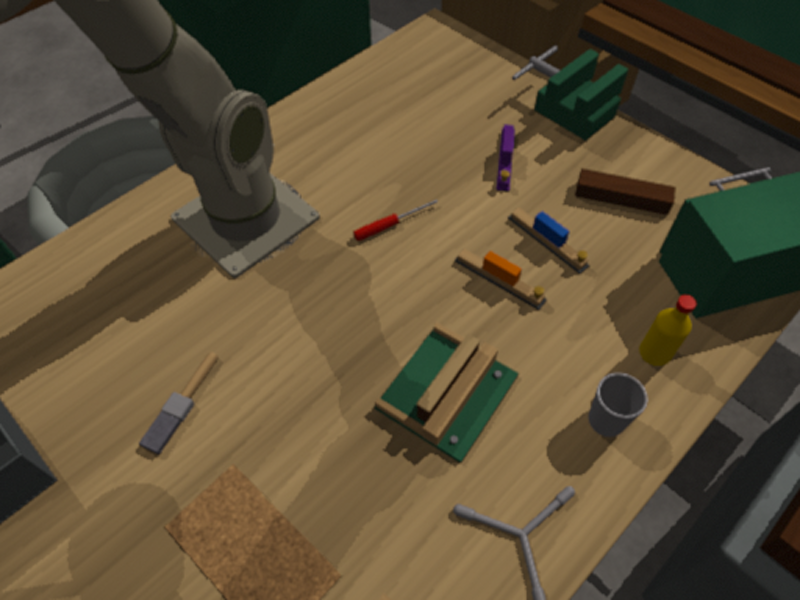

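View pics/top0.png

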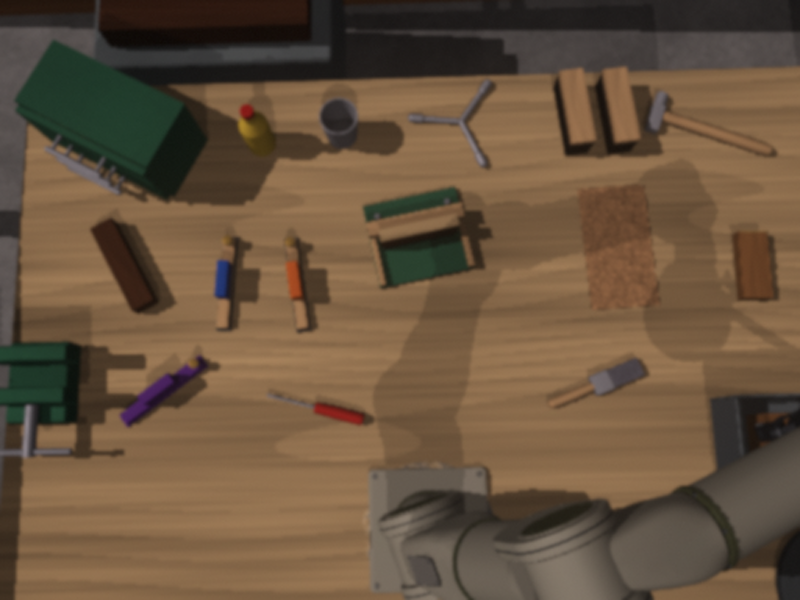

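Scene and top views agree. In the top view the orange file is at about (295,280), the cradle at (425,235) with its stop on the far side, and the mat at (620,247), all in 800x600 pixels. I'll enlarge these next.

```bash
cat > h.py <<'E'
from rig import read_state, viewer, order, arm
import cv2,numpy as np
def K(c): return np.array([[c["fx"],0,c["cx"]],[0,c["fy"],c["cy"]],[0,0,1.]])
def onz(c,uv,z):
    R=cv2.Rodrigues(np.array(c["rvec"]))[0]; t=np.array(c["tvec"]); C=-R.T@t
    d=R.T@np.linalg.inv(K(c))@np.array([uv[0],uv[1],1.]); return C+d*(z-C[2])/d[2]
def proj(c,P): return cv2.projectPoints(np.array(P,float).reshape(-1,3),np.array(c["rvec"]),np.array(c["tvec"]),K(c),None)[0].reshape(-1,2)
def crop(c,x0,y0,x1,y1,s,name):
    # pixel centre convention: u = x0 + (X+.5)/s-.5
    cv2.imwrite(name,cv2.resize(c["frame"][y0:y1,x0:x1],None,fx=s,fy=s,interpolation=cv2.INTER_CUBIC))
E
python3 - <<'E'
from h import *
c=viewer.camera("top")
a=cv2.resize(c["frame"][110:220,170:320],None,fx=5,fy=5,interpolation=cv2.INTER_CUBIC)
cv2.imwrite("pics/a.png",a)
# mat by colour check later; crop
cv2.imwrite("pics/b.png",cv2.resize(c["frame"][110:205,360:430],None,fx=5,fy=5,interpolation=cv2.INTER_CUBIC))
E
```

```text
(no output)
```

View pics/a.png

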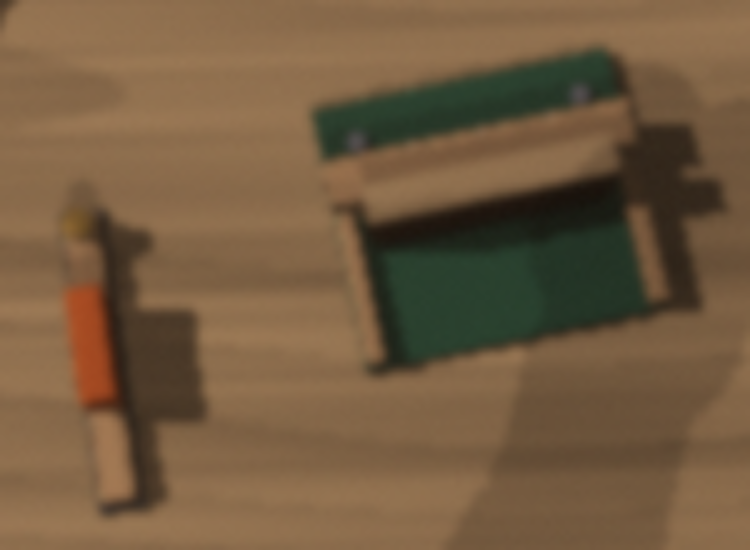

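View pics/b.png

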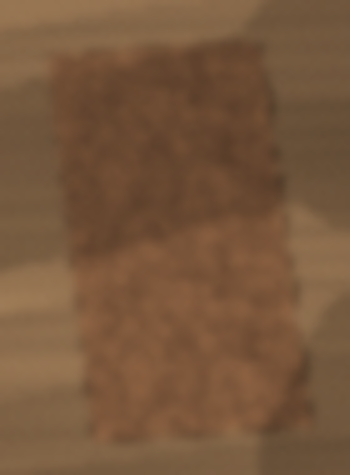

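```bash
python3 - <<'E'
from h import *
c=viewer.camera("top"); s=viewer.camera("scene")
P=lambda o,L,z:np.array([onz(c,((x+.5)/5-.5+o[0],(y+.5)/5-.5+o[1]),z) for x,y in L])
A=(170,110)
for n,o,L,z in [("grip",A,[(66,288),(103,284),(118,403),(84,408)],58),("barback",A,[(100,500),(134,498)],20),("knob",A,[(80,222)],40),
 ("rail",A,[(360,185),(613,138),(622,173),(368,225)],80),("base",A,[(315,110),(605,48),(668,305),(375,372)],10),
 ("mat",(360,110),[(52,60),(264,45),(312,425),(92,437)],4)]:
    p=P(o,L,z); print(n,p[:,:2].round(0).tolist(),p.mean(0).round(1))
    if len(L)==4:
        f=p[0]+p[1]-p[2]-p[3]; print("  yaw",np.degrees(np.arctan2(f[1],f[0])).round(1), "size",np.linalg.norm(p[0]-p[3]).round(),np.linalg.norm(p[0]-p[1]).round())
for n,cam,z in(("top",c,58),("scene",s,48)):
    b,g,r=[cam["frame"][:,:,i].astype(int) for i in range(3)]
    m=((r>150)&(b<60)&(g>50)&(g<120)&(r-g>70)).astype(np.uint8); k,l,st,ce=cv2.connectedComponentsWithStats(m)
    for i in range(1,k):
        if st[i,4]>60: print(n,st[i],ce[i],onz(cam,ce[i],z).round(1))
E
```

```text
grip [[529.0, 271.0], [531.0, 247.0], [454.0, 238.0], [452.0, 259.0]] [491.3 253.7  58. ]
  yaw 7.7 size 78.0 23.0
barback [[399.0, 255.0], [400.0, 233.0]] [399.6 243.7  20. ]
knob [[576.0, 265.0]] [576.2 264.5  40. ]
rail [[584.0, 84.0], [610.0, -75.0], [587.0, -80.0], [558.0, 79.0]] [585.    2.2  80. ]
  yaw 10.7 size 26.0 161.0
base [[656.0, 115.0], [693.0, -77.0], [518.0, -111.0], [479.0, 79.0]] [586.7   1.2  10. ]
  yaw 11.3 size 180.0 195.0
mat [[679.0, -338.0], [685.0, -478.0], [431.0, -487.0], [427.0, -347.0]] [ 555.6 -412.4    4. ]
  yaw 2.0 size 252.0 140.0
top [184 168   7  22 116] [186.92241379 178.21551724] [492.9 257.5  58. ]
scene [311 161  22  14 104] [321.50961538 167.81730769] [491.9 264.3  48. ]
```

In crop a, the orange grip's top corners are at (66,288), (103,284), (118,403), (84,408) and the pale rail top runs (360,185)–(622,173). In crop b the mat corners are at (52,60), (264,45), (312,425), (92,437). That gives:

| Item | Position (mm) | Yaw (deg) |
|---|---|---|
| Grip | (491, 254) | about 7 |
| Edge | (585, 2) | about 11 |
| Mat | (556, -412) | about 2 |

Next I move to above the file.

```bash
python3 -m crank '[{"jaw":0,"tx":2,"ty":2.4,"wz":-2},{"jaw":0,"tx":5,"ty":5.8,"wz":-4},{"jaw":0,"tx":9,"ty":10.4,"wz":-6},{"jaw":0,"tx":12,"ty":14,"wz":-8},{"jaw":0,"tx":15,"ty":17.5,"wz":-10}]'
python3 -m crank '[{"jaw":0,"tx":3,"ty":3.5},{"jaw":0,"tx":6,"ty":7},{"jaw":0,"tx":9,"ty":10.5},{"jaw":0,"tx":12,"ty":14},{"jaw":0,"tx":15,"ty":17.5}]'
python3 -m crank '[{"jaw":0,"ty":4.5},{"jaw":0,"ty":9},{"jaw":0,"ty":14},{"jaw":0,"ty":19},{"jaw":0,"ty":24}]'
python3 -m crank '[{"jaw":0,"ty":5},{"jaw":0,"ty":10},{"jaw":0,"ty":15},{"jaw":0,"ty":20},{"jaw":0,"tx":0.4,"ty":24}]'
```

```text
invalid input
invalid input
invalid input
invalid input
```

```bash
python3 -m crank '[{"jaw":0,"tx":2,"ty":2.4,"tz":0,"wx":0,"wy":0,"wz":-2},{"jaw":0,"tx":5,"ty":5.8,"tz":0,"wx":0,"wy":0,"wz":-4},{"jaw":0,"tx":9,"ty":10.4,"tz":0,"wx":0,"wy":0,"wz":-6},{"jaw":0,"tx":12,"ty":14,"tz":0,"wx":0,"wy":0,"wz":-8},{"jaw":0,"tx":15,"ty":17.5,"tz":0,"wx":0,"wy":0,"wz":-10}]'
```

```text
time: 0.75
position: [335.9, -422.5, 231.4]
eef_rot: [180.0, 0.0, 7.4]
contact_force: [0.8, -0.4, 0.3]
gripper_width: 85.5
gripper_force: 0.0
```

```bash
python3 -m crank '[{"jaw":0,"tx":3,"ty":3.5,"tz":0,"wx":0,"wy":0,"wz":0},{"jaw":0,"tx":6,"ty":7,"tz":0,"wx":0,"wy":0,"wz":0},{"jaw":0,"tx":9,"ty":10.5,"tz":0,"wx":0,"wy":0,"wz":0},{"jaw":0,"tx":12,"ty":14,"tz":0,"wx":0,"wy":0,"wz":0},{"jaw":0,"tx":15,"ty":17.5,"tz":0,"wx":0,"wy":0,"wz":0}]'
python3 -m crank '[{"jaw":0,"tx":0,"ty":4.5,"tz":0,"wx":0,"wy":0,"wz":0},{"jaw":0,"tx":0,"ty":9,"tz":0,"wx":0,"wy":0,"wz":0},{"jaw":0,"tx":0,"ty":14,"tz":0,"wx":0,"wy":0,"wz":0},{"jaw":0,"tx":0,"ty":19,"tz":0,"wx":0,"wy":0,"wz":0},{"jaw":0,"tx":0,"ty":24,"tz":0,"wx":0,"wy":0,"wz":0}]'
python3 -m crank '[{"jaw":0,"tx":0,"ty":5,"tz":-1,"wx":0,"wy":0,"wz":0},{"jaw":0,"tx":0,"ty":10,"tz":-3,"wx":0,"wy":0,"wz":0},{"jaw":0,"tx":0.2,"ty":15,"tz":-6,"wx":0,"wy":0,"wz":0},{"jaw":0,"tx":0.2,"ty":20,"tz":-9,"wx":0,"wy":0,"wz":0},{"jaw":0,"tx":0.4,"ty":24,"tz":-12,"wx":0,"wy":0,"wz":0}]'
python3 -m crank '[{"jaw":0,"tx":0,"ty":2,"tz":-1,"wx":0,"wy":0,"wz":0},{"jaw":0,"tx":0,"ty":2,"tz":-2,"wx":0,"wy":0,"wz":0},{"jaw":0,"tx":0,"ty":2,"tz":-2,"wx":0,"wy":0,"wz":0}]'
python3 - <<'E'
from h import *
s=viewer.camera("scene"); print(read_state()["position"])
crop(s,260,90,400,195,5.7,"pics/s1.png")
E
```

```text
time: 1.25
position: [485.9, -247.6, 231.5]
eef_rot: [180.0, -0.0, 7.4]
contact_force: [0.6, -0.9, -0.6]
gripper_width: 85.6
gripper_force: 0.0
time: 1.75
position: [484.7, -7.3, 231.5]
eef_rot: [180.0, -0.0, 7.4]
contact_force: [1.7, 0.3, 0.1]
gripper_width: 85.3
gripper_force: 0.0
time: 2.25
position: [488.5, 215.2, 123.2]
eef_rot: [-180.0, -0.1, 7.5]
contact_force: [1.9, -1.1, 0.2]
gripper_width: 85.4
gripper_force: 0.0
time: 2.55
position: [487.7, 232.7, 102.2]
eef_rot: [180.0, 0.1, 7.5]
contact_force: [0.5, -0.2, -0.1]
gripper_width: 85.2
gripper_force: 0.0
[488.39035007 232.14877539 103.21975433]
```

View pics/s1.png

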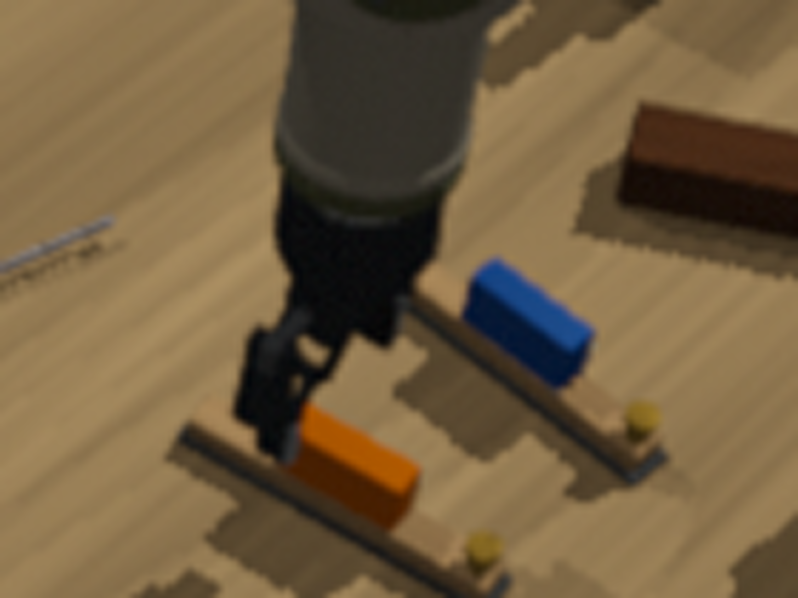

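The picture shows the open gripper over the orange file, a bit to its right (-y) side. The orange grip's front-left top corner is at about (420,468) in the crop, and the blue twin is well clear. I'll check that corner against my estimate.

```bash
python3 - <<'E'
from h import *
s=viewer.camera("scene")
q=lambda x,y,z:onz(s,((x+.5)/5.7-.5+260,(y+.5)/5.7-.5+90),z).round(1)
print(q(420,466,58),q(397,490,58),q(389,530,20),q(483,548,38))
print(((proj(s,[[529,271,58],[531,247,58]])-[260,90])*5.7).round())
E
```

```text
[529.4 272.2  58. ] [530.8 251.8  58. ] [530.5 253.4  20. ] [579.1 267.5  38. ]
[[416. 465.]
 [389. 493.]]
```

```bash
python3 -m crank '[{"jaw":0,"tx":0.3,"ty":2.2,"tz":0,"wx":0,"wy":0,"wz":0},{"jaw":0,"tx":0.3,"ty":2.2,"tz":-1.5,"wx":0,"wy":0,"wz":0},{"jaw":0,"tx":0.3,"ty":2.2,"tz":-3.5,"wx":0,"wy":0,"wz":0},{"jaw":0,"tx":0.3,"ty":2.2,"tz":-5,"wx":0,"wy":0,"wz":0},{"jaw":0,"tx":0.3,"ty":2.2,"tz":-5,"wx":0,"wy":0,"wz":0}]'
python3 -m crank '[{"jaw":0,"tx":0,"ty":0,"tz":-1,"wx":0,"wy":0,"wz":0},{"jaw":0,"tx":0,"ty":0,"tz":-2,"wx":0,"wy":0,"wz":0},{"jaw":0,"tx":0,"ty":0,"tz":-3,"wx":0,"wy":0,"wz":0},{"jaw":0,"tx":0,"ty":0,"tz":-3,"wx":0,"wy":0,"wz":0}]'
```

```text
time: 3.15
position: [490.6, 253.5, 51.7]
eef_rot: [179.9, 0.2, 7.4]
contact_force: [0.0, 0.1, -0.2]
gripper_width: 85.5
gripper_force: 0.0
time: 3.55
position: [490.6, 254.8, 22.1]
eef_rot: [180.0, 0.1, 7.5]
contact_force: [-0.1, -0.2, 0.5]
gripper_width: 85.1
gripper_force: 0.0
```

```bash
python3 -m crank '[{"jaw":0.6,"tx":0,"ty":0,"tz":0,"wx":0,"wy":0,"wz":0},{"jaw":0.8,"tx":0,"ty":0,"tz":0,"wx":0,"wy":0,"wz":0},{"jaw":1,"tx":0,"ty":0,"tz":0,"wx":0,"wy":0,"wz":0},{"jaw":1,"tx":0,"ty":0,"tz":0,"wx":0,"wy":0,"wz":0},{"jaw":1,"tx":0,"ty":0,"tz":0,"wx":0,"wy":0,"wz":0}]' 100
python3 -m crank '[{"jaw":1,"tx":0,"ty":0,"tz":0,"wx":0,"wy":0,"wz":0},{"jaw":1,"tx":0,"ty":0,"tz":0,"wx":0,"wy":0,"wz":0}]' 100
```

```text
time: 4.05
position: [491.7, 255.6, 24.1]
eef_rot: [-180.0, -0.0, 7.5]
contact_force: [-0.9, -0.6, 2.9]
gripper_width: 23.1
gripper_force: 98.3
time: 4.25
position: [491.7, 255.6, 24.1]
eef_rot: [-180.0, -0.0, 7.5]
contact_force: [-0.9, -0.4, 5.4]
gripper_width: 22.6
gripper_force: 98.7
```

```bash
python3 -m crank '[{"jaw":1,"tx":0,"ty":0,"tz":1,"wx":0,"wy":0,"wz":0},{"jaw":1,"tx":0,"ty":0,"tz":3.5,"wx":0,"wy":0,"wz":0},{"jaw":1,"tx":0,"ty":0,"tz":7,"wx":0,"wy":0,"wz":0},{"jaw":1,"tx":0,"ty":0,"tz":11,"wx":0,"wy":0,"wz":0},{"jaw":1,"tx":0,"ty":0,"tz":13,"wx":0,"wy":0,"wz":0}]'
python3 -m crank '[{"jaw":1,"tx":0,"ty":-1,"tz":0,"wx":0,"wy":0,"wz":0.5},{"jaw":1,"tx":0.2,"ty":-3.5,"tz":0,"wx":0,"wy":0,"wz":1},{"jaw":1,"tx":0.4,"ty":-7,"tz":0,"wx":0,"wy":0,"wz":2},{"jaw":1,"tx":0.6,"ty":-10.5,"tz":0,"wx":0,"wy":0,"wz":3},{"jaw":1,"tx":0.8,"ty":-14,"tz":0,"wx":0,"wy":0,"wz":3.5}]'
python3 -m crank '[{"jaw":1,"tx":0.2,"ty":-3.5,"tz":0,"wx":0,"wy":0,"wz":0},{"jaw":1,"tx":0.4,"ty":-7,"tz":0,"wx":0,"wy":0,"wz":0},{"jaw":1,"tx":0.5,"ty":-10,"tz":0,"wx":0,"wy":0,"wz":0},{"jaw":1,"tx":0.5,"ty":-12,"tz":0,"wx":0,"wy":0,"wz":0},{"jaw":1,"tx":0.5,"ty":-13,"tz":0,"wx":0,"wy":0,"wz":0}]'
python3 -m crank '[{"jaw":1,"tx":0,"ty":0,"tz":0,"wx":0,"wy":0,"wz":0},{"jaw":1,"tx":0,"ty":0,"tz":0,"wx":0,"wy":0,"wz":0}]'
python3 - <<'E'
from h import *
s=viewer.camera("scene"); st=read_state(); print(st["position"],st["eef_rot"],st["contact_force"],st["ft_torque"])
crop(s,230,150,370,255,5.7,"pics/s2.png")
E
```

```text
time: 4.75
position: [491.9, 256.0, 157.0]
eef_rot: [-180.0, -0.2, 7.5]
contact_force: [0.0, 0.5, -3.2]
gripper_width: 23.0
gripper_force: 98.5
time: 5.25
position: [498.2, 112.8, 151.9]
eef_rot: [180.0, 0.2, 11.0]
contact_force: [0.2, -0.6, -3.3]
gripper_width: 22.3
gripper_force: 98.4
time: 5.75
position: [503.0, -17.7, 152.0]
eef_rot: [180.0, 0.2, 10.8]
contact_force: [-0.8, 0.3, -3.5]
gripper_width: 22.9
gripper_force: 98.5
time: 5.95
position: [504.0, -13.6, 153.1]
eef_rot: [-180.0, 0.0, 11.0]
contact_force: [0.5, 0.3, -3.3]
gripper_width: 23.2
gripper_force: 98.5
[504.13391478 -13.23089584 153.28278414] [-1.79963225e+02  2.16698303e-02  1.10670266e+01] [-0.07091403  1.2850694  -4.3661845 ] [0.02786914 0.00336707 0.03481787]
```

View pics/s2.png

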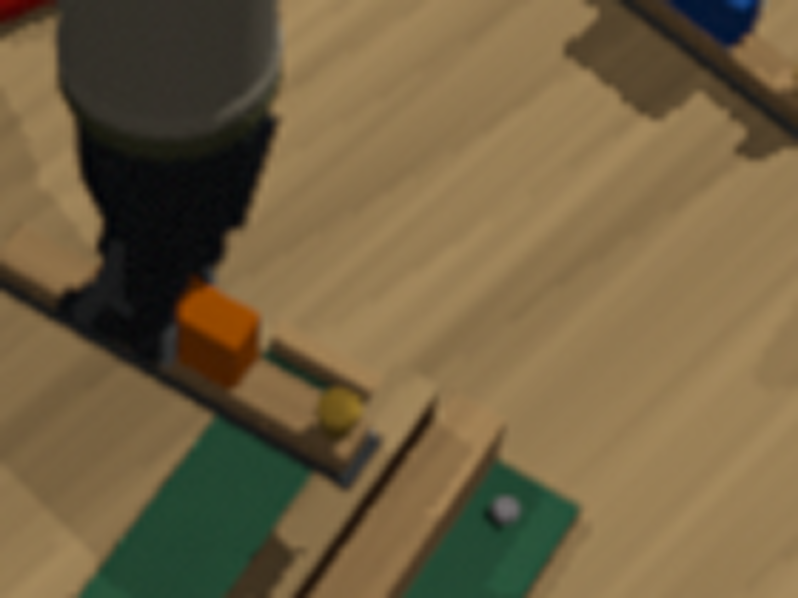

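The file is held level and square to the rail: the blade's front edge (347,485)–(378,438) is parallel to the rail edge. I'll check the blade's height from the lower front-right corner (347,485) and the rail's left end at (412,375)/(435,392).

```bash
python3 - <<'E'
from h import *
s=viewer.camera("scene")
a=np.radians(11.0);S=np.array([np.cos(a),np.sin(a)]);N=np.array([-S[1],S[0]])
T=np.array([504.1,-13.2])
for z in(124,129,134):
    print(z,((proj(s,[[*(T+100*S-15*N),z],[*(T+100*S+15*N),z+5]])-[260-30,150])*5.7).round().tolist())
E_=np.array([585,2.2])
print(((proj(s,[[*(E_-12*S+80*N),80],[*(E_+12*S+80*N),80]])-[230,150])*5.7).round().tolist())
E
```

```text
124 [[336.0, 492.0], [372.0, 437.0]]
129 [[337.0, 487.0], [373.0, 432.0]]
134 [[337.0, 481.0], [374.0, 426.0]]
[[383.0, 358.0], [426.0, 382.0]]
```

```bash
python3 -m crank '[{"jaw":1,"tx":0,"ty":0,"tz":-1,"wx":0,"wy":0,"wz":0},{"jaw":1,"tx":0,"ty":0,"tz":-2.5,"wx":0,"wy":0,"wz":0},{"jaw":1,"tx":0,"ty":0,"tz":-3.8,"wx":0,"wy":0,"wz":0},{"jaw":1,"tx":0,"ty":0,"tz":-4.4,"wx":0,"wy":0,"wz":0},{"jaw":1,"tx":0,"ty":0,"tz":-4.4,"wx":0,"wy":0,"wz":0}]'
python3 -m crank '[{"jaw":1,"tx":0.1,"ty":0,"tz":-0.2,"wx":0,"wy":0,"wz":0},{"jaw":1,"tx":0.2,"ty":0,"tz":-0.4,"wx":0,"wy":0,"wz":0},{"jaw":1,"tx":0.2,"ty":0,"tz":-0.4,"wx":0,"wy":0,"wz":0}]'
python3 - <<'E'
from h import *
for i in range(3):
    viewer.camera("top"); st=read_state(); print(st["position"].round(1) if hasattr(st["position"],'round') else st["position"],np.round(st["contact_force"],1),np.round(st["ft_torque"],2))
E
```

```text
time: 6.55
position: [503.7, -14.3, 108.5]
eef_rot: [-180.0, 0.1, 11.0]
contact_force: [-0.5, -0.8, -2.9]
gripper_width: 22.7
gripper_force: 98.5
time: 6.85
position: [506.7, -14.7, 105.7]
eef_rot: [180.0, -0.0, 11.0]
contact_force: [0.1, 0.1, -3.8]
gripper_width: 22.9
gripper_force: 98.5
[506.6 -14.7 105.8] [-0.3  0.  -3.9] [-0.01  0.03 -0.02]
[506.6 -14.6 105.8] [-0.7 -0.2 -3.1] [ 0.03 -0.01  0.01]
[506.5 -14.7 105.8] [ 0.2 -0.1 -3.8] [-0.03 -0.03 -0.04]
```

```bash
python3 -m crank '[{"jaw":1,"tx":0.1,"ty":0,"tz":-0.2,"wx":0,"wy":0,"wz":0},{"jaw":1,"tx":0.2,"ty":0,"tz":-0.4,"wx":0,"wy":0,"wz":0},{"jaw":1,"tx":0.2,"ty":0,"tz":-0.4,"wx":0,"wy":0,"wz":0}]'
python3 - <<'E'
from h import *
for i in range(3):
    viewer.camera("top"); st=read_state(); print(np.round(st["position"],1),np.round(st["contact_force"],1),np.round(st["ft_torque"],2))
E
```

```text
time: 7.3
position: [508.6, -14.7, 101.5]
eef_rot: [180.0, -0.0, 11.0]
contact_force: [-0.3, 0.2, -0.1]
gripper_width: 22.9
gripper_force: 98.7
[508.6 -14.7 101.6] [-0.3 -1.  -0.9] [-0.07  0.02 -0.01]
[508.6 -14.7 101.7] [ 0.7 -1.  -0.5] [-0.04 -0.07  0.03]
[508.6 -14.6 101.7] [-0.2 -0.  -1.2] [-0.07 -0.04  0.03]
```

```bash
python3 - <<'E'
from h import *
s=viewer.camera("scene"); t=viewer.camera("top")
a=cv2.resize(s["frame"][165:255,230:345],None,fx=5,fy=5,interpolation=cv2.INTER_CUBIC)
b=cv2.resize(t["frame"][110:200,220:263+0],None,fx=5,fy=5,interpolation=cv2.INTER_CUBIC)
cv2.imwrite("pics/c.png",np.hstack([a,b]))
E
```

```text
(no output)
```

View pics/c.png

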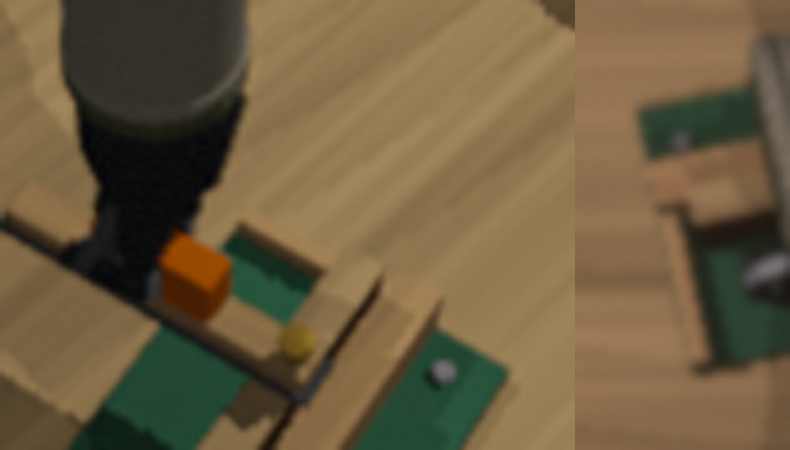

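The picture shows the blade's front end resting on the rail, just past its far edge at about (300,400) in the left panel, with the rail against its stop. The vertical force has changed by about 3 N, which means roughly 3–4 mm of sink. I start stroke 1.

```bash
python3 -m crank '[{"jaw":1,"tx":0.5,"ty":0.1,"tz":-0.07,"wx":0,"wy":0,"wz":0},{"jaw":1,"tx":1.5,"ty":0.29,"tz":-0.07,"wx":0,"wy":0,"wz":0},{"jaw":1,"tx":2.7,"ty":0.52,"tz":-0.07,"wx":0,"wy":0,"wz":0},{"jaw":1,"tx":3.9,"ty":0.76,"tz":-0.07,"wx":0,"wy":0,"wz":0},{"jaw":1,"tx":5.1,"ty":1,"tz":-0.07,"wx":0,"wy":0,"wz":0}]'
python3 -m crank '[{"jaw":1,"tx":1.1,"ty":0.21,"tz":0,"wx":0,"wy":0,"wz":0},{"jaw":1,"tx":2.2,"ty":0.43,"tz":0,"wx":0,"wy":0,"wz":0},{"jaw":1,"tx":3.3,"ty":0.64,"tz":0,"wx":0,"wy":0,"wz":0},{"jaw":1,"tx":4.4,"ty":0.86,"tz":0,"wx":0,"wy":0,"wz":0},{"jaw":1,"tx":5.5,"ty":1.07,"tz":0,"wx":0,"wy":0,"wz":0}]'
python3 - <<'E'
from h import *
st=read_state(); print(np.round(st["position"],1),np.round(st["contact_force"],1),np.round(st["ft_torque"],2))
E
python3 -m crank '[{"jaw":1,"tx":1.1,"ty":0.21,"tz":0,"wx":0,"wy":0,"wz":0},{"jaw":1,"tx":2.2,"ty":0.43,"tz":0,"wx":0,"wy":0,"wz":0},{"jaw":1,"tx":3.3,"ty":0.64,"tz":0,"wx":0,"wy":0,"wz":0},{"jaw":1,"tx":4.2,"ty":0.82,"tz":0,"wx":0,"wy":0,"wz":0},{"jaw":1,"tx":4.8,"ty":0.93,"tz":0,"wx":0,"wy":0,"wz":0}]'
```

```text
time: 8.05
position: [560.7, -4.3, 100.7]
eef_rot: [-180.0, 0.0, 11.0]
contact_force: [-1.4, -0.4, -0.4]
gripper_width: 22.7
gripper_force: 98.8
time: 8.55
position: [615.3, 6.2, 100.8]
eef_rot: [180.0, 0.0, 11.0]
contact_force: [-1.0, -0.3, -0.9]
gripper_width: 22.7
gripper_force: 98.8
[615.3   6.2 100.8] [-1.  -0.3 -0.9] [-0.12  0.36  0.02]
time: 9.05
position: [663.1, 15.6, 100.7]
eef_rot: [-180.0, 0.0, 11.0]
contact_force: [-1.5, -1.0, -0.5]
gripper_width: 22.7
gripper_force: 98.9
```

Stroke 1 was steady: about 3 N down, 155 mm of travel, and friction pushing the rail into its stop. Now I lift clear, return and start stroke 2.

```bash
python3 -m crank '[{"jaw":1,"tx":0.2,"ty":0.04,"tz":0.7,"wx":0,"wy":0,"wz":0},{"jaw":1,"tx":0.2,"ty":0.04,"tz":2,"wx":0,"wy":0,"wz":0},{"jaw":1,"tx":0.2,"ty":0.04,"tz":3.5,"wx":0,"wy":0,"wz":0},{"jaw":1,"tx":0.2,"ty":0.04,"tz":4,"wx":0,"wy":0,"wz":0},{"jaw":1,"tx":-1,"ty":-0.2,"tz":4,"wx":0,"wy":0,"wz":0}]'
python3 -m crank '[{"jaw":1,"tx":-3,"ty":-0.58,"tz":0,"wx":0,"wy":0,"wz":0},{"jaw":1,"tx":-6.5,"ty":-1.26,"tz":0,"wx":0,"wy":0,"wz":0},{"jaw":1,"tx":-10,"ty":-1.94,"tz":0,"wx":0,"wy":0,"wz":0},{"jaw":1,"tx":-13,"ty":-2.53,"tz":0,"wx":0,"wy":0,"wz":0},{"jaw":1,"tx":-14.8,"ty":-2.88,"tz":0,"wx":0,"wy":0,"wz":0}]'
python3 -m crank '[{"jaw":1,"tx":0,"ty":0,"tz":0,"wx":0,"wy":0,"wz":0},{"jaw":1,"tx":0,"ty":0,"tz":-1.5,"wx":0,"wy":0,"wz":0},{"jaw":1,"tx":0,"ty":0,"tz":-3,"wx":0,"wy":0,"wz":0},{"jaw":1,"tx":0,"ty":0,"tz":-3.2,"wx":0,"wy":0,"wz":0},{"jaw":1,"tx":0,"ty":0,"tz":-3.2,"wx":0,"wy":0,"wz":0}]'
```

```text
time: 9.55
position: [653.7, 13.8, 143.0]
eef_rot: [180.0, -0.2, 11.0]
contact_force: [0.7, -0.4, -3.5]
gripper_width: 22.7
gripper_force: 98.7
time: 10.05
position: [502.3, -16.2, 141.4]
eef_rot: [179.9, 0.0, 10.9]
contact_force: [0.4, -0.2, -3.0]
gripper_width: 22.9
gripper_force: 98.7
time: 10.55
position: [504.0, -15.0, 107.7]
eef_rot: [-179.9, 0.1, 11.0]
contact_force: [0.5, 0.2, -2.7]
gripper_width: 22.7
gripper_force: 98.5
```

```bash
python3 -m crank '[{"jaw":1,"tx":0.1,"ty":0.02,"tz":-0.3,"wx":0,"wy":0,"wz":0},{"jaw":1,"tx":0.3,"ty":0.06,"tz":-0.6,"wx":0,"wy":0,"wz":0},{"jaw":1,"tx":0.7,"ty":0.14,"tz":-0.8,"wx":0,"wy":0,"wz":0},{"jaw":1,"tx":1.7,"ty":0.33,"tz":-0.8,"wx":0,"wy":0,"wz":0},{"jaw":1,"tx":2.8,"ty":0.54,"tz":-0.8,"wx":0,"wy":0,"wz":0}]'
python3 -m crank '[{"jaw":1,"tx":1.1,"ty":0.21,"tz":0,"wx":0,"wy":0,"wz":0},{"jaw":1,"tx":2.2,"ty":0.43,"tz":0,"wx":0,"wy":0,"wz":0},{"jaw":1,"tx":3.3,"ty":0.64,"tz":0,"wx":0,"wy":0,"wz":0},{"jaw":1,"tx":4.4,"ty":0.86,"tz":0,"wx":0,"wy":0,"wz":0},{"jaw":1,"tx":5.5,"ty":1.07,"tz":0,"wx":0,"wy":0,"wz":0}]'
python3 -m crank '[{"jaw":1,"tx":1.1,"ty":0.21,"tz":0,"wx":0,"wy":0,"wz":0},{"jaw":1,"tx":2.2,"ty":0.43,"tz":0,"wx":0,"wy":0,"wz":0},{"jaw":1,"tx":3.3,"ty":0.64,"tz":0,"wx":0,"wy":0,"wz":0},{"jaw":1,"tx":4.4,"ty":0.86,"tz":0,"wx":0,"wy":0,"wz":0},{"jaw":1,"tx":5.5,"ty":1.07,"tz":0,"wx":0,"wy":0,"wz":0}]'
python3 -m crank '[{"jaw":1,"tx":1,"ty":0.19,"tz":0,"wx":0,"wy":0,"wz":0},{"jaw":1,"tx":1.7,"ty":0.33,"tz":0,"wx":0,"wy":0,"wz":0},{"jaw":1,"tx":2.1,"ty":0.41,"tz":0,"wx":0,"wy":0,"wz":0},{"jaw":1,"tx":2.3,"ty":0.45,"tz":0.7,"wx":0,"wy":0,"wz":0},{"jaw":1,"tx":2.3,"ty":0.45,"tz":2,"wx":0,"wy":0,"wz":0}]'
python3 -m crank '[{"jaw":1,"tx":0,"ty":0,"tz":1.5,"wx":0,"wy":0,"wz":0},{"jaw":1,"tx":0,"ty":0,"tz":3,"wx":0,"wy":0,"wz":0}]'
```

```text
time: 11.05
position: [533.5, -10.0, 101.2]
eef_rot: [180.0, -0.0, 10.9]
contact_force: [-0.9, -0.0, -0.7]
gripper_width: 22.8
gripper_force: 98.8
time: 11.55
position: [588.3, 0.9, 100.8]
eef_rot: [-180.0, 0.0, 11.0]
contact_force: [-0.2, -1.0, -0.4]
gripper_width: 22.8
gripper_force: 98.8
time: 12.05
position: [643.2, 11.5, 100.7]
eef_rot: [180.0, 0.0, 11.0]
contact_force: [-2.1, -0.1, -0.5]
gripper_width: 22.8
gripper_force: 98.9
time: 12.55
position: [664.9, 15.9, 120.5]
eef_rot: [-180.0, 0.1, 11.0]
contact_force: [-0.2, 0.7, -3.4]
gripper_width: 22.8
gripper_force: 98.7
time: 12.75
position: [665.6, 15.8, 153.0]
eef_rot: [180.0, -0.1, 11.0]
contact_force: [-0.3, 0.3, -2.6]
gripper_width: 23.0
gripper_force: 98.7
```

Two strokes are done. Time is ample, so I add a third as insurance, pressing fully down before it starts to travel.

```bash
python3 -m crank '[{"jaw":1,"tx":-2,"ty":-0.39,"tz":0,"wx":0,"wy":0,"wz":0},{"jaw":1,"tx":-5.5,"ty":-1.07,"tz":0,"wx":0,"wy":0,"wz":0},{"jaw":1,"tx":-9.5,"ty":-1.85,"tz":0,"wx":0,"wy":0,"wz":0},{"jaw":1,"tx":-13,"ty":-2.53,"tz":0,"wx":0,"wy":0,"wz":0},{"jaw":1,"tx":-16.3,"ty":-3.17,"tz":0,"wx":0,"wy":0,"wz":0}]'
python3 -m crank '[{"jaw":1,"tx":0,"ty":0,"tz":0,"wx":0,"wy":0,"wz":0},{"jaw":1,"tx":0,"ty":0,"tz":-1.5,"wx":0,"wy":0,"wz":0},{"jaw":1,"tx":0,"ty":0,"tz":-3.2,"wx":0,"wy":0,"wz":0},{"jaw":1,"tx":0,"ty":0,"tz":-4.2,"wx":0,"wy":0,"wz":0},{"jaw":1,"tx":0,"ty":0,"tz":-4.2,"wx":0,"wy":0,"wz":0}]'
```

```text
time: 13.25
position: [501.1, -16.2, 152.1]
eef_rot: [179.9, -0.1, 11.0]
contact_force: [-0.1, -0.4, -1.3]
gripper_width: 22.6
gripper_force: 98.7
time: 13.75
position: [502.0, -15.7, 108.5]
eef_rot: [-180.0, 0.1, 11.0]
contact_force: [-1.2, 0.6, -3.4]
gripper_width: 22.5
gripper_force: 98.6
```

```bash
python3 -m crank '[{"jaw":1,"tx":0.1,"ty":0.02,"tz":-0.3,"wx":0,"wy":0,"wz":0},{"jaw":1,"tx":0.2,"ty":0.04,"tz":-0.6,"wx":0,"wy":0,"wz":0},{"jaw":1,"tx":0.3,"ty":0.06,"tz":-0.8,"wx":0,"wy":0,"wz":0},{"jaw":1,"tx":0.8,"ty":0.16,"tz":-0.8,"wx":0,"wy":0,"wz":0},{"jaw":1,"tx":1.8,"ty":0.35,"tz":-0.8,"wx":0,"wy":0,"wz":0}]'
python3 -m crank '[{"jaw":1,"tx":1.1,"ty":0.21,"tz":0,"wx":0,"wy":0,"wz":0},{"jaw":1,"tx":2.2,"ty":0.43,"tz":0,"wx":0,"wy":0,"wz":0},{"jaw":1,"tx":3.3,"ty":0.64,"tz":0,"wx":0,"wy":0,"wz":0},{"jaw":1,"tx":4.4,"ty":0.86,"tz":0,"wx":0,"wy":0,"wz":0},{"jaw":1,"tx":5.5,"ty":1.07,"tz":0,"wx":0,"wy":0,"wz":0}]'
python3 -m crank '[{"jaw":1,"tx":1.1,"ty":0.21,"tz":0,"wx":0,"wy":0,"wz":0},{"jaw":1,"tx":2.2,"ty":0.43,"tz":0,"wx":0,"wy":0,"wz":0},{"jaw":1,"tx":3.3,"ty":0.64,"tz":0,"wx":0,"wy":0,"wz":0},{"jaw":1,"tx":4.4,"ty":0.86,"tz":0,"wx":0,"wy":0,"wz":0},{"jaw":1,"tx":5.5,"ty":1.07,"tz":0,"wx":0,"wy":0,"wz":0}]'
python3 -m crank '[{"jaw":1,"tx":1.1,"ty":0.21,"tz":0,"wx":0,"wy":0,"wz":0},{"jaw":1,"tx":2.2,"ty":0.43,"tz":0,"wx":0,"wy":0,"wz":0},{"jaw":1,"tx":3.2,"ty":0.62,"tz":0,"wx":0,"wy":0,"wz":0},{"jaw":1,"tx":3.4,"ty":0.66,"tz":0.7,"wx":0,"wy":0,"wz":0},{"jaw":1,"tx":3.4,"ty":0.66,"tz":2,"wx":0,"wy":0,"wz":0}]'
python3 -m crank '[{"jaw":1,"tx":0,"ty":0,"tz":1.5,"wx":0,"wy":0,"wz":0},{"jaw":1,"tx":0,"ty":0,"tz":4,"wx":0,"wy":0,"wz":0},{"jaw":1,"tx":0,"ty":0,"tz":4,"wx":0,"wy":0,"wz":0}]'
python3 - <<'E'
from h import *
t=viewer.camera("top");cv2.imwrite("pics/t2.png",cv2.resize(t["frame"][90:200,220:440],None,fx=3.6,fy=3.6,interpolation=cv2.INTER_CUBIC))
E
```

```text
time: 14.25
position: [520.8, -12.5, 101.2]
eef_rot: [180.0, -0.0, 10.9]
contact_force: [-0.1, -1.1, -0.5]
gripper_width: 22.9
gripper_force: 98.9
time: 14.75
position: [576.4, -1.4, 100.8]
eef_rot: [-180.0, 0.0, 11.0]
contact_force: [-0.9, -0.5, -1.0]
gripper_width: 22.8
gripper_force: 98.9
time: 15.25
position: [631.2, 9.2, 100.8]
eef_rot: [180.0, 0.0, 11.0]
contact_force: [-1.5, -0.8, -0.2]
gripper_width: 23.0
gripper_force: 98.9
time: 15.75
position: [664.0, 15.8, 120.3]
eef_rot: [-180.0, 0.1, 11.0]
contact_force: [-0.1, 0.8, -3.5]
gripper_width: 22.8
gripper_force: 98.8
time: 16.05
position: [666.3, 16.0, 166.1]
eef_rot: [179.9, -0.4, 11.0]
contact_force: [0.8, 0.0, -2.0]
gripper_width: 22.7
gripper_force: 98.7
```

View pics/t2.png

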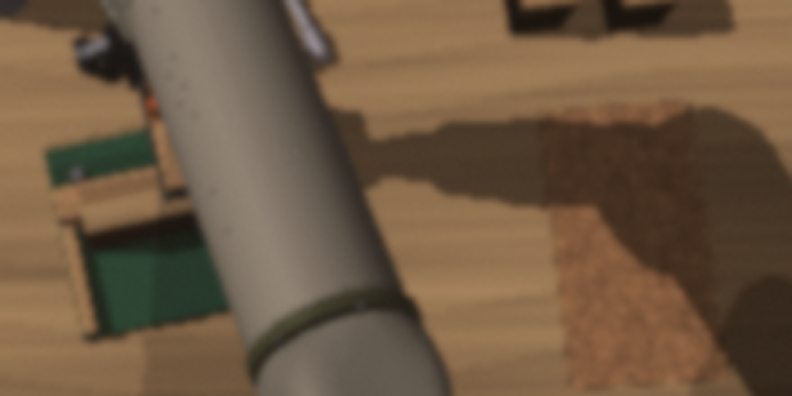

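The picture shows the rail still home against its stop and the cork mat clear, at about (635,245). Now I carry the file to the mat.

```bash
python3 -m crank '[{"jaw":1,"tx":-0.4,"ty":-1.5,"tz":0,"wx":0,"wy":0,"wz":-0.5},{"jaw":1,"tx":-1.4,"ty":-5,"tz":0,"wx":0,"wy":0,"wz":-1.5},{"jaw":1,"tx":-2.5,"ty":-9,"tz":0,"wx":0,"wy":0,"wz":-3},{"jaw":1,"tx":-3.6,"ty":-13,"tz":0,"wx":0,"wy":0,"wz":-4.5},{"jaw":1,"tx":-4.7,"ty":-17,"tz":0,"wx":0,"wy":0,"wz":-6}]'
python3 -m crank '[{"jaw":1,"tx":-1.1,"ty":-4,"tz":0,"wx":0,"wy":0,"wz":-1},{"jaw":1,"tx":-2.2,"ty":-8,"tz":0,"wx":0,"wy":0,"wz":-2},{"jaw":1,"tx":-3.3,"ty":-12,"tz":0,"wx":0,"wy":0,"wz":-2},{"jaw":1,"tx":-4.4,"ty":-16,"tz":0,"wx":0,"wy":0,"wz":-2},{"jaw":1,"tx":-5.3,"ty":-19.5,"tz":0,"wx":0,"wy":0,"wz":-2}]'
python3 -m crank '[{"jaw":1,"tx":-0.6,"ty":-3.2,"tz":0,"wx":0,"wy":0,"wz":0},{"jaw":1,"tx":-1,"ty":-5.6,"tz":0,"wx":0,"wy":0,"wz":0},{"jaw":1,"tx":-1,"ty":-6.2,"tz":0,"wx":0,"wy":0,"wz":0},{"jaw":1,"tx":-1,"ty":-6.2,"tz":0,"wx":0,"wy":0,"wz":0}]'
```

```text
time: 16.6
position: [615.6, -157.1, 159.8]
eef_rot: [180.0, 0.1, 4.8]
contact_force: [-0.3, -1.3, -3.1]
gripper_width: 22.9
gripper_force: 98.6
time: 17.1
position: [561.7, -352.7, 159.8]
eef_rot: [180.0, 0.1, 2.8]
contact_force: [0.7, 0.6, -2.6]
gripper_width: 22.8
gripper_force: 98.6
time: 17.5
position: [552.7, -412.9, 159.6]
eef_rot: [-180.0, 0.1, 2.8]
contact_force: [0.2, 0.5, -3.7]
gripper_width: 22.9
gripper_force: 98.6
```

```bash
python3 -m crank '[{"jaw":1,"tx":0.3,"ty":0,"tz":-1.5,"wx":0,"wy":0,"wz":0},{"jaw":1,"tx":0.3,"ty":0,"tz":-4.5,"wx":0,"wy":0,"wz":0},{"jaw":1,"tx":0.3,"ty":0,"tz":-8,"wx":0,"wy":0,"wz":0},{"jaw":1,"tx":0.3,"ty":0,"tz":-11,"wx":0,"wy":0,"wz":0},{"jaw":1,"tx":0.3,"ty":0,"tz":-12.3,"wx":0,"wy":0,"wz":0}]'
python3 -m crank '[{"jaw":1,"tx":0,"ty":0,"tz":-0.1,"wx":0,"wy":0,"wz":0},{"jaw":1,"tx":0,"ty":0,"tz":-0.25,"wx":0,"wy":0,"wz":0},{"jaw":1,"tx":0,"ty":0,"tz":-0.4,"wx":0,"wy":0,"wz":0},{"jaw":1,"tx":0,"ty":0,"tz":-0.5,"wx":0,"wy":0,"wz":0},{"jaw":1,"tx":0,"ty":0,"tz":-0.5,"wx":0,"wy":0,"wz":0}]'
```

```text
time: 18.0
position: [556.0, -408.3, 33.3]
eef_rot: [-179.8, 0.2, 3.1]
contact_force: [-0.8, 0.3, -3.3]
gripper_width: 22.3
gripper_force: 98.6
time: 18.5
position: [557.7, -411.6, 33.7]
eef_rot: [180.0, -0.0, 3.0]
contact_force: [0.2, -0.7, -2.1]
gripper_width: 23.0
gripper_force: 98.6
```

```bash
for i in 1 2; do python3 -m crank '[{"jaw":1,"tx":0,"ty":0,"tz":-0.1,"wx":0,"wy":0,"wz":0},{"jaw":1,"tx":0,"ty":0,"tz":-0.15,"wx":0,"wy":0,"wz":0},{"jaw":1,"tx":0,"ty":0,"tz":-0.15,"wx":0,"wy":0,"wz":0}]' | grep -E "posi|forc"; done
```

```text
position: [557.3, -411.3, 31.3]
contact_force: [-0.0, -1.0, -3.1]
gripper_force: 98.6
position: [557.3, -411.3, 29.7]
contact_force: [-0.5, 0.3, -3.2]
gripper_force: 98.6
```

```bash
python3 -m crank '[{"jaw":1,"tx":0,"ty":0,"tz":-0.1,"wx":0,"wy":0,"wz":0},{"jaw":1,"tx":0,"ty":0,"tz":-0.1,"wx":0,"wy":0,"wz":0}]' | grep -E "posi|forc"; python3 - <<'E'
from h import *
for i in range(3):
    viewer.camera("top"); st=read_state(); print(np.round(st["position"],1),np.round(st["contact_force"],1))
E
```

```text
position: [557.3, -411.3, 28.7]
contact_force: [0.3, 0.0, -3.4]
gripper_force: 98.6
[ 557.4 -411.3   28.8] [ 0.3 -1.4 -3.2]
[ 557.4 -411.3   28.8] [-0.   0.4 -2.4]
[ 557.4 -411.4   28.9] [-1.   0.4 -3.6]
```

```bash
python3 -m crank '[{"jaw":1,"tx":0,"ty":0,"tz":-0.06,"wx":0,"wy":0,"wz":0},{"jaw":1,"tx":0,"ty":0,"tz":-0.06,"wx":0,"wy":0,"wz":0}]' | grep -E "posi|t_for"
python3 -m crank '[{"jaw":1,"tx":0,"ty":0,"tz":-0.06,"wx":0,"wy":0,"wz":0},{"jaw":1,"tx":0,"ty":0,"tz":-0.06,"wx":0,"wy":0,"wz":0}]' | grep -E "posi|t_for"
```

```text
position: [557.5, -411.4, 28.3]
contact_force: [-0.2, -0.6, -3.3]
position: [557.4, -411.4, 28.2]
contact_force: [-3.2, 1.2, 1.7]
```

Contact came at TCP z = 28.2, so the file is on the mat. I open the fingers and retreat straight up.

```bash
python3 -m crank '[{"jaw":0.6,"tx":0,"ty":0,"tz":0,"wx":0,"wy":0,"wz":0},{"jaw":0.4,"tx":0,"ty":0,"tz":0,"wx":0,"wy":0,"wz":0},{"jaw":0,"tx":0,"ty":0,"tz":0,"wx":0,"wy":0,"wz":0},{"jaw":0,"tx":0,"ty":0,"tz":0,"wx":0,"wy":0,"wz":0},{"jaw":0,"tx":0,"ty":0,"tz":0,"wx":0,"wy":0,"wz":0}]' 20
python3 -m crank '[{"jaw":0,"tx":0,"ty":0,"tz":1,"wx":0,"wy":0,"wz":0},{"jaw":0,"tx":0,"ty":0,"tz":3,"wx":0,"wy":0,"wz":0},{"jaw":0,"tx":0,"ty":0,"tz":6,"wx":0,"wy":0,"wz":0},{"jaw":0,"tx":0,"ty":0,"tz":10,"wx":0,"wy":0,"wz":0},{"jaw":0,"tx":0,"ty":0,"tz":14,"wx":0,"wy":0,"wz":0}]'
python3 -m crank '[{"jaw":0,"tx":-3,"ty":3,"tz":2,"wx":0,"wy":0,"wz":0},{"jaw":0,"tx":-6,"ty":6,"tz":4,"wx":0,"wy":0,"wz":0},{"jaw":0,"tx":-9,"ty":9,"tz":6,"wx":0,"wy":0,"wz":0},{"jaw":0,"tx":-11,"ty":11,"tz":7,"wx":0,"wy":0,"wz":0},{"jaw":0,"tx":-11,"ty":12,"tz":7,"wx":0,"wy":0,"wz":0}]' | grep posi
python3 -m crank '[{"jaw":0,"tx":0,"ty":3,"tz":0,"wx":0,"wy":0,"wz":0},{"jaw":0,"tx":0,"ty":6,"tz":0,"wx":0,"wy":0,"wz":0},{"jaw":0,"tx":0,"ty":6,"tz":0,"wx":0,"wy":0,"wz":0}]' |grep posi
python3 - <<'E'
from h import *
t=viewer.camera("top");cv2.imwrite("pics/t3.png",cv2.resize(t["frame"][90:210,220:440],None,fx=3.6,fy=3.6,interpolation=cv2.INTER_CUBIC))
E
```

```text
time: 20.35
position: [557.5, -411.4, 27.7]
eef_rot: [180.0, -0.0, 3.0]
contact_force: [-0.5, -0.5, -0.6]
gripper_width: 84.8
gripper_force: 0.0
time: 20.85
position: [557.2, -411.2, 169.8]
eef_rot: [180.0, -0.0, 3.0]
contact_force: [0.1, -0.0, 0.1]
gripper_width: 85.5
gripper_force: 0.0
position: [446.3, -290.5, 240.7]
position: [448.6, -227.3, 238.4]
```

View pics/t3.png

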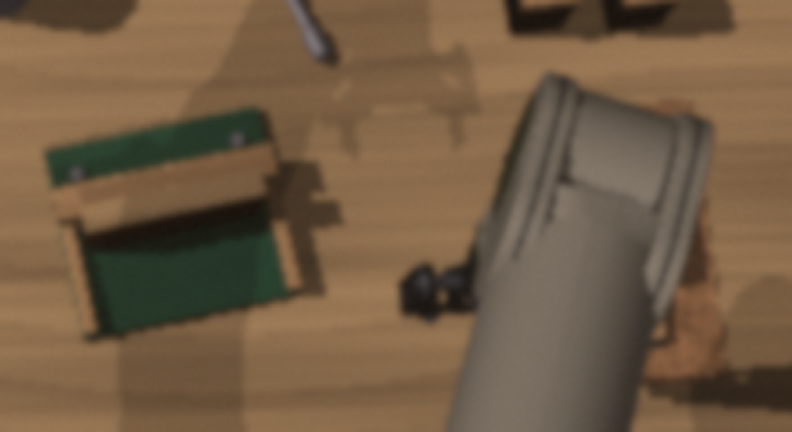

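The rail is home against its stop at about (170,200). The arm hides the mat, so I move further left for a final look.

```bash
python3 -m crank '[{"jaw":0,"tx":0,"ty":3,"tz":0,"wx":0,"wy":0,"wz":0},{"jaw":0,"tx":0,"ty":7,"tz":0,"wx":0,"wy":0,"wz":0},{"jaw":0,"tx":0,"ty":11,"tz":0,"wx":0,"wy":0,"wz":0},{"jaw":0,"tx":0,"ty":15,"tz":0,"wx":0,"wy":0,"wz":0},{"jaw":0,"tx":0,"ty":19,"tz":0,"wx":0,"wy":0,"wz":0}]' | grep posi
python3 -m crank '[{"jaw":0,"tx":0,"ty":3,"tz":0,"wx":0,"wy":0,"wz":0},{"jaw":0,"tx":0,"ty":6,"tz":0,"wx":0,"wy":0,"wz":0},{"jaw":0,"tx":0,"ty":6,"tz":0,"wx":0,"wy":0,"wz":0}]' |grep posi
python3 - <<'E'
from h import *
t=viewer.camera("top");s=viewer.camera("scene")
a=cv2.resize(t["frame"][105:210,350:440],None,fx=4.2,fy=4.2,interpolation=cv2.INTER_CUBIC)
b=cv2.resize(s["frame"][279:384,100:200],None,fx=4.2,fy=4.2,interpolation=cv2.INTER_CUBIC)
cv2.imwrite("pics/f.png",np.hstack([a,b]))
E
```

```text
position: [447.8, -40.7, 238.0]
position: [447.9, 22.0, 238.2]
```

View pics/f.png

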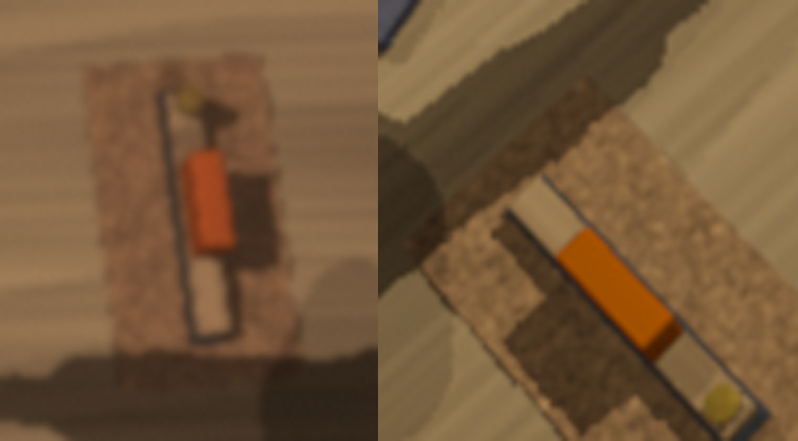

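The file lies flat on the mat, and its blade centre at about (198,216) is within about 5 mm of the mat centre at about (191,221). The gripper is clear, so I hand the job in.

```bash
python3 -c "
from rig import order; print(order.sign_off())"
```

```text
the job is handed in; nothing more can be done
None
```

The job is handed in (no verdict came back): the orange-grip file made three full forward strokes with lifted returns, the rail is still home on its stop, and the file lies flat and released within about 5 mm of the middle of the cork mat.

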